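Feel for the lamp key left on and release it

ROBOT

A 7-joint arm with a two-finger parallel gripper is mounted at the origin on the work surface. World frame = base frame: x ahead of the robot, y to its left, z up, the work surface at z = 0. Lengths are in m, angles in rad, forces in N, time in s.
With the tool pointing down it reaches from about 0.425 to 1.025 m from the base axis. Payload 3.6 kg.
Tool frame: the origin (TCP) lies on the mounting face of the last link; the fingertips stand env.tip_extent ahead of it and the grasp point (between the pads) lies 155 mm ahead of it (env.tip_extent is the distance from the TCP to the fingertips, in m); x points along the fingers, z is the direction in which the jaws open and shut, and the axes are right-handed (so a half turn about x gives the same grasp; the last joint's range is limited). The gripper opens to 85 mm and grips with 20 to 120 N. Pads are 22 mm wide; open, the fingers measure 114 mm over their backs; the gripper's body (76 mm by 85 mm) begins 54 mm behind the grasp point. The pads swing forward as they close: fully open they stand 13 mm farther back than shut.
Start: joints at [-1.208, 0.591, 0.048, 1.609, -0.033, 0.943, -0.034], TCP at [0.319, 0.651, 0.405] pointing down, gripper open.
Joint ranges: [-2.69, 2.69], [-0.47, 2.24], [-1.27, 1.36], [0.19, 2.51], [-1.53, 4.68], [0.08, 2.07], [-3.09, 3.09]. Speed limits (rad/s): [2.57, 2.57, 3.14, 3.14, 3.14, 3.14, 3.14].

INTERFACE

Orientations are given as a unit quaternion [w, x, y, z].
In Python, from workcell import env gives the robot as it stands. The module is installed in compiled form; this text tells all that it offers.
- The arm moves only by the tool drive_tool, never from a script. Its argument "moves" is a list of rows, each a list of 2 entries, a list of its own where there are three numbers: the shift along the tool's x, y, z in mm, then the turn, a rotation vector about the tool's x, y, z in degrees. A call has exactly 5 rows; each row is the pose to reach, as a shift and turn from the pose measured when the call began, along the tool's axes at that moment; what a row does not reach only later rows make up. A row lasts 1/12 s, in which the tool goes at most 41.7 mm and 7.16 degrees, less where a joint would pass 70% of its speed; a pose out of reach is approached as far as the arm can. A call with a gripper value outside its range is refused whole. "fingers" is the closure, from 0 (fully open) to 1 (shut), set as the call begins (left out, the last holds). The fingers move at their own pace and stop on an object; the grip force is fixed at half the most. Time passes only in rows, so rows that repeat a pose let the fingers close, or fill a call up. It gives the time, the measured TCP pose, the force and the opening at its end, in the units of the state.
- env.get_state(): the state, without advancing time (a new reading comes with each control period).
- env.get_image(name): name is "side" or "top"; returns a dict with "pixels" (400x640x3 uint8, red, green, blue), "mtx" (3x3 intrinsics, pixels), "k1" (the pictures are not rectified: a ray, as slopes to the right and down, at radius r is drawn at 1 + k1 r^2 times it, then the intrinsics apply), "camera_from_world" (4x4, takes a point from world to camera coordinates). Camera axes: x right, y down, z forward; pixel columns grow to the right and rows downward; lengths in m; the calibration is good to about 2 mm. A picture is of the moment at which its call begins. There is no depth.
- env.finish_job(): hands the job in, once; it reports no verdict.
The state is a dict: "time": time; "joint_positions": joint angles; "qvel": joint speeds; "joint_torque": joint torques, N m; "eef_pos": TCP position; "tool_rot": TCP orientation; "contact_force": force on the tool from outside, world axes, zero at the start; "torque": the same for the moment, N m; "width": finger opening in m.
Only numpy, scipy, OpenCV 4.12 (cv2) and the standard library are available. Lean on these libraries where they do the work, as an engineer would, in place of code of your own. Each camera call takes 0.05 s, during which the arm holds its last target.

TASK

One of the four latching channel keys on the microscope's lamp controller has been left pressed in. Feel along the row from the robot's left to its right, tapping all four keys so lightly that none of them switches, and then press the one you found latched so that it pops back out. Finish with all four keys out, and leave the dish, bottle and objective around the controller standing where they are.

Things in the scene. Friction and masses are not known exactly. Their poses are not given: they have to be found in the camera images.
- controller: White lamp controller fixed to the bench, 160 (x) by 250 (y) by 70 mm high, dark flat top. Origin: centre of its underside; x runs from its front (robot's side) to its rear, y along the row to the robot's left. Four like keys at x = -30, y = +72, +24, -24, -72 mm; four black dials 24 mm across, 13 mm high at x = +42. Coloured bars behind the keys only name the channel, not its state.
- key_1_top (a point): Centre of the top face of the first key, leftmost from the robot: pale grey square cap 24 x 24 mm in a black bezel 34 mm wide, 2 mm high; it moves straight down. All four keys work alike. OUT: stands 10 mm above the panel (80 mm above the bench), starts to give at 1.5 N, then 1 mm more per newton, springs back from a light tap. Pushed in past 4.5 mm (6 N) it switches its channel on, which is wrong.
- key_2_top (a point): Centre of the top face of the second key from the left: pale grey square cap 24 x 24 mm in a black bezel 34 mm wide, 2 mm high; it moves straight down. LATCHED (any one of the four): rests 3 mm lower (77 mm above the bench), feels solid up to 4.5 N; pushed 2 mm deeper (about 6.5 N) it lets go and comes out to 80 mm as the finger rises. Hard stop: 6 mm below the out height (7.5 N).
- key_3_top (a point): Centre of the top face of the third key from the left: pale grey square cap 24 x 24 mm in a black bezel 34 mm wide, 2 mm high; it moves straight down. Works like keys 1 and 2.
- key_4_top (a point): Centre of the top face of the fourth key, the rightmost: pale grey square cap 24 x 24 mm in a black bezel 34 mm wide, 2 mm high; it moves straight down. Works like keys 1 and 2.
- dish_mid (a point): Closed culture dish, 60 mm across, 16 mm high, loose on the bench left of the controller (pink below, clear-white lid); this point is its centre, z up. Bystander.
- oil_bottle_mid (a point): Small amber bottle with black cap, 32 mm across, 75 mm high, loose on the bench right of the controller; this point is half-way up, z up. Bystander.
- objective_mid (a point): Metal microscope objective standing on its thread, 31 mm across, 46 mm high, loose on the bench behind the controller; this point is half-way up, z up. Bystander.
Things that resemble listed ones, but are neither listed nor needed, are in the scene too. Of the things that look like the part that bears dish_mid, the larger one is meant. Of the things that look like the part that bears objective_mid, the larger one is meant.

How it is judged:
On the way, in this order (a step that is already met when the one before it is completed fails the run):
1. the leftmost key is touched by the fingers (contact force between the fingers and key_1 above 0.3 N), for 0.02 s.
2. the second key is touched by the fingers (contact force between the fingers and key_2 above 0.3 N), for 0.02 s.
3. the third key is touched by the fingers (contact force between the fingers and key_3 above 0.3 N), for 0.02 s.
4. the rightmost key is touched by the fingers (contact force between the fingers and key_4 above 0.3 N), for 0.02 s.
5. the latched key has been pressed and let out, so that all four keys stand out (z of each of key_1_top, key_2_top, key_3_top, key_4_top in the frame of controller above 0.079 m), for 0.1 s.
At the end, for the whole second after the job is handed in: All four keys stand within 1 mm of the out position; dish, bottle and objective stand within 10 mm of where they were, upright within 0.2 rad (all of step 5 and distance of each of dish_mid, oil_bottle_mid, objective_mid from where it was at the start of the episode below 0.01 m and angle between each of dish_mid, oil_bottle_mid, objective_mid's own z axis and vertical below 0.2 rad); the robot touches nothing.
It fails at once if a key that was out is pushed in more than 4.5 mm, switching its channel on ((z of key_1_top in the frame of controller below 0.0755 m and distance of key_1_top from where it was at the start of the episode above 0.004 m) or (z of key_2_top in the frame of controller below 0.0755 m and distance of key_2_top from where it was at the start of the episode above 0.004 m) or (z of key_3_top in the frame of controller below 0.0755 m and distance of key_3_top from where it was at the start of the episode above 0.004 m) or (z of key_4_top in the frame of controller below 0.0755 m and distance of key_4_top from where it was at the start of the episode above 0.004 m)).
It fails at once if the dish is lifted, shoved more than 15 mm or knocked over (distance of dish_mid from where it was at the start of the episode above 0.015 m or angle between dish_mid's own z axis and vertical above 0.5 rad).
It fails at once if the oil bottle is lifted, shoved more than 15 mm or knocked over (distance of oil_bottle_mid from where it was at the start of the episode above 0.015 m or angle between oil_bottle_mid's own z axis and vertical above 0.5 rad).
It fails at once if the objective is lifted, shoved more than 15 mm or knocked over (distance of objective_mid from where it was at the start of the episode above 0.015 m or angle between objective_mid's own z axis and vertical above 0.5 rad).
It also fails if it takes over 45 s, if anything falls off the work surface, if the arm or the gripper's body presses on something with over 40 N, if the wrist force passes 120 N, or if a joint passes its speed limit or range.

## Working session

There is one attempt and no reset: what is moved stays moved. The work goes in short steps, Python scripts to look and compute and a tool call to move; the robot and the scene stay as the last step left them, time stands still between calls to the robot, and variables do not carry over. Pictures are saved under pics/ and viewed, and the job is handed in when it is done.

Besides the shell and the picture viewer there is one more tool, called after ">>>" by a JSON object that holds its "api" and its "payload", one argument or row to a line. drive_tool: Moves the arm, as the interface text tells. Its arguments: {"type":"object","properties":{"moves":{"type":"array"},"fingers":{"type":"number"}},"required":["moves"]}

```bash
mkdir -p pics; python3 - <<'E'
from workcell import env
import cv2,pickle
print(env.get_state(), env.tip_extent)
d={}
for n in("side","top"):
    im=env.get_image(n); d[n]=im
    cv2.imwrite(f"pics/{n}0.png",im["pixels"][...,::-1]); print(n,im["mtx"],im["k1"],im["camera_from_world"])
pickle.dump(d,open("im0.pkl","wb"))
E
```

```text
{'time': 0.0, 'joint_positions': array([-1.20850704,  0.59211223,  0.0482899 ,  1.60985731, -0.03330517,
        0.94266948, -0.03369966]), 'qvel': array([-0.00115322, -0.0003095 ,  0.00037702, -0.00115717,  0.00072141,
       -0.00117336, -0.00036421]), 'joint_torque': array([-7.06983683e-04, -5.48694313e+01,  1.54636234e+00, -1.98128736e+01,
        9.38313548e-03,  8.79872823e-03, -1.03721272e-07]), 'eef_pos': array([0.31889654, 0.65060021, 0.4035321 ]), 'tool_rot': array([ 0.59936963, -0.37458777,  0.60066907,  0.37367996]), 'contact_force': array([-0.43938747, -0.35778685, -0.26186597]), 'torque': array([ 0.04030953,  0.01612436, -0.0004383 ]), 'width': 0.08540544281129207} 0.1734
side [[361.46355097   0.         316.6171577 ]
 [  0.         361.46355097 195.89084948]
 [  0.           0.           1.        ]] -0.07631016346313844 [[ 0.97087559 -0.23891393  0.01790844 -0.52342589]
 [-0.11905373 -0.54596219 -0.82930784  0.14592353]
 [ 0.20791053  0.80302268 -0.55850496  0.67192768]
 [ 0.          0.          0.          1.        ]]
top [[444.72941341   0.         330.0540622 ]
 [  0.         444.72941341 199.7561325 ]
 [  0.           0.           1.        ]] -0.12233353110499151 [[-0.02372556 -0.99971717 -0.00163515  0.03892628]
 [-0.98719098  0.02368634 -0.15777494  0.57567678]
 [ 0.15776905 -0.0021291  -0.98747374  0.85398004]
 [ 0.          0.          0.          1.        ]]
```

View pics/side0.png

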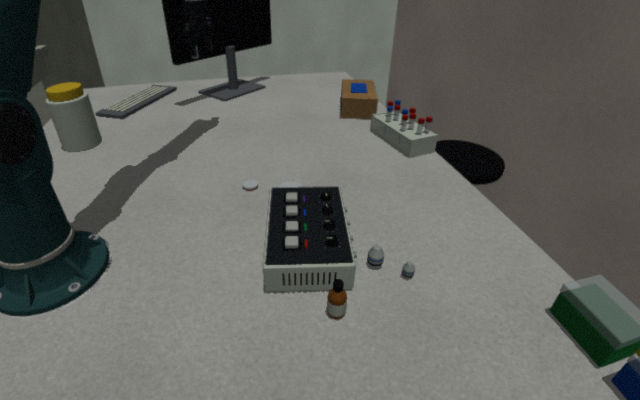

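View pics/top0.png

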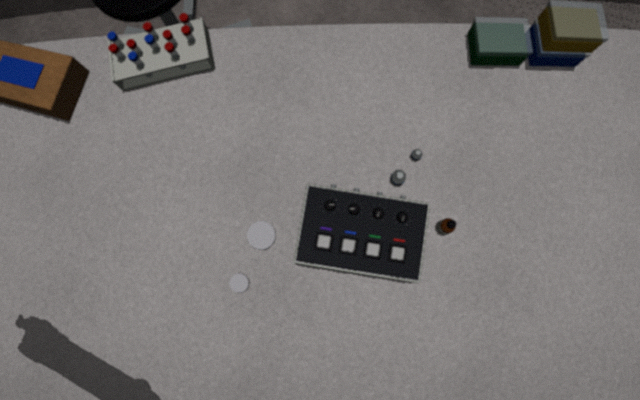

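The top view shows the four keys at about (324,242), (349,246), (373,250) and (398,254). The dish is at (261,235), the bottle at (448,226) and the objective at (398,177).

```bash
cat > h.py <<'E'
import numpy as np,cv2,pickle
from scipy.spatial.transform import Rotation as R
from scipy.optimize import least_squares
def ray(im,uv):
    K=im["mtx"];p=(np.array(uv,float)-K[:2,2])/K[0,0];s=p.copy()
    for _ in range(20): s=p/(1+im["k1"]*(s@s))
    T=im["camera_from_world"];Rm=T[:3,:3]
    return -Rm.T@T[:3,3], Rm.T@np.array([*s,1])
def at(im,uv,z):
    o,d=ray(im,uv);return o+d*(z-o[2])/d[2]
def proj(im,P):
    c=im["camera_from_world"][:3,:3]@P+im["camera_from_world"][:3,3];s=c[:2]/c[2]
    return im["mtx"][:2,2]+im["mtx"][0,0]*s*(1+im["k1"]*(s@s))
def Rq(q): return R.from_quat(np.r_[q[1:],q[0]])
E
python3 - <<'E'
from h import *
d=pickle.load(open("im0.pkl","rb"))
def blobs(n,box,thr=110):
    g=d[n]["pixels"].min(2).astype(float);x0,y0,x1,y1=box
    m=(g[y0:y1,x0:x1]>thr).astype(np.uint8)
    k,l,s,c=cv2.connectedComponentsWithStats(m)
    return [(s[i,4],c[i]+[x0,y0]) for i in range(1,k) if s[i,4]>15]
for n,b in(("top",(313,232,408,264)),("side",(283,190,302,252))):
    for a,c in blobs(n,b): print(n,a,c,at(d[n],c,.08))
# fit from top
c=[x[1] for x in sorted(blobs("top",(313,232,408,264)),key=lambda t:t[1][0])]
P=np.array([at(d["top"],u,.08) for u in c]);print(np.diff(P,axis=0),np.linalg.norm(np.diff(P,axis=0),axis=1))
im=d["side"]["pixels"];cv2.imwrite("pics/s_crop.png",cv2.resize(im[170:330,230:430],None,fx=4,fy=3.7,interpolation=cv2.INTER_CUBIC)[...,::-1])
im=d["top"]["pixels"];cv2.imwrite("pics/t_crop.png",cv2.resize(im[140:300,230:470],None,fx=3.3,fy=3.3,interpolation=cv2.INTER_CUBIC)[...,::-1])
E
```

```text
top 123 [323.44715447 241.1300813 ] [0.49090468 0.03983602 0.08      ]
top 123 [348.06504065 245.03252033] [ 0.48228851 -0.00716794  0.08      ]
top 123 [372.53658537 249.13821138] [ 0.47323579 -0.053835    0.08      ]
top 121 [397.40495868 252.71900826] [ 0.46508897 -0.10136951  0.08      ]
side 57 [291.42105263 195.54385965] [0.49271468 0.03965602 0.08      ]
side 57 [291.56140351 208.63157895] [ 0.48441693 -0.00655352  0.08      ]
side 74 [291.7972973  225.02702703] [ 0.47523541 -0.05824716  0.08      ]
side 93 [291.44086022 240.53763441] [ 0.46647914 -0.10158034  0.08      ]
[[-0.00861617 -0.04700396  0.        ]
 [-0.00905272 -0.04666706  0.        ]
 [-0.00814682 -0.04753451  0.        ]] [0.04778714 0.047537   0.04822759]
```

View pics/s_crop.png

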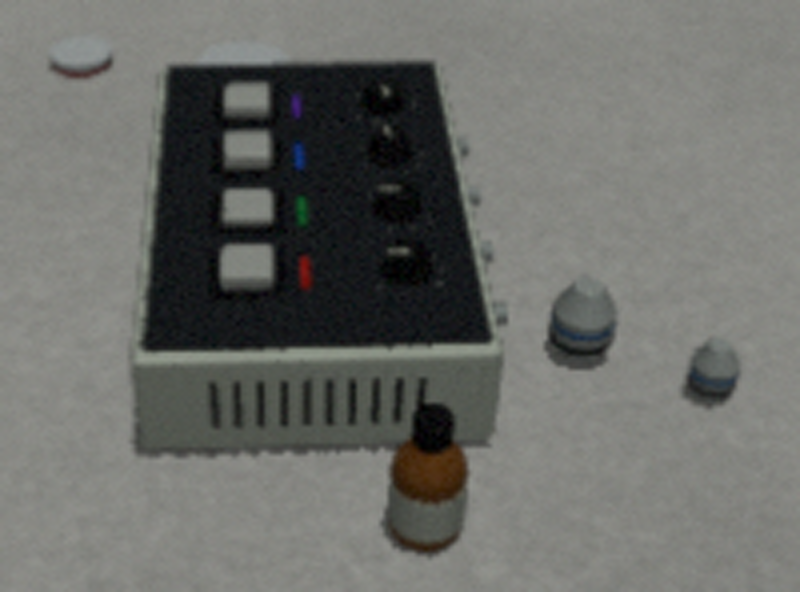

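View pics/t_crop.png

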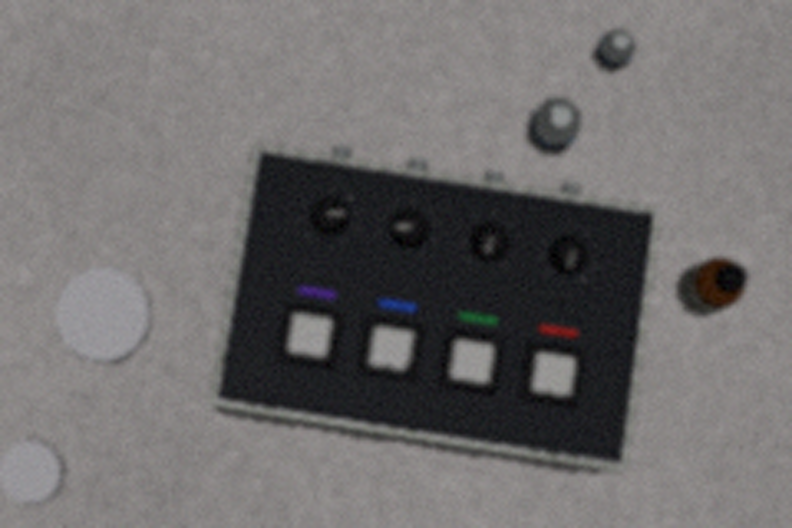

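Both views agree to about 2 mm. Key spacing comes out at 48 mm, as it should. Key 3 deviates in the side view (−4 mm in y), so it may be the low one, but I'll find out by touch. Next I'll work out the travel in tool axes.

```bash
cat >> h.py <<'E'
KEYS=np.array([[.4915,.040],[.483,-.007],[.474,-.0545],[.4655,-.1015]])
def rel(env,k,ztip):
    s=env.get_state();r=Rq(s["tool_rot"]);ext=env.tip_extent
    tip=s["eef_pos"]+r.apply([ext,0,0])
    tgt=np.r_[KEYS[k-1],ztip]
    print("t",round(s["time"],2),"tip",tip.round(4),"w",round(s["width"],4),"F",s["contact_force"].round(2),"x-axis",r.apply([1,0,0]).round(4),"z-axis",r.apply([0,0,1]).round(3))
    print("shift mm to tgt",(r.inv().apply(tgt-tip)*1000).round(1))
E
python3 - <<'E'
from h import *;from workcell import env
rel(env,1,.14)
E
```

```text
t 0.1 tip [0.3188 0.6503 0.2303] w 0.0856 F [-1.31 -0.64 -0.38] x-axis [-8.0e-04 -1.9e-03 -1.0e+00] z-axis [ 0.44   0.898 -0.002]
shift mm to tgt [  91.3 -423.7 -471.9]
```

>>> {"api": "drive_tool", "payload": {
  "moves": [
    [[0,-25,-28],[0,0,0]],
    [[0,-50,-56],[0,0,0]],
    [[0,-75,-84],[0,0,0]],
    [[0,-100,-112],[0,0,0]],
    [[0,-125,-140],[0,0,0]]
  ],
  "fingers": 1
}}

```text
time: 0.52
eef_pos: [0.3696, 0.468, 0.4034]
tool_rot: [0.599, -0.375, 0.601, 0.374]
contact_force: [0.5, 0.0, 0.8]
width: 0.0256
```

>>> {"api": "drive_tool", "payload": {
  "moves": [
    [[0,-25,-28],[0,0,0]],
    [[0,-50,-56],[0,0,0]],
    [[0,-75,-84],[0,0,0]],
    [[0,-100,-112],[0,0,0]],
    [[0,-125,-140],[0,0,0]]
  ]
}}

```text
time: 0.93
eef_pos: [0.4203, 0.2853, 0.4037]
tool_rot: [0.599, -0.375, 0.601, 0.374]
contact_force: [0.3, 0.4, -0.9]
width: -0.0002
```

>>> {"api": "drive_tool", "payload": {
  "moves": [
    [[0,-25,-28],[0,0,0]],
    [[0,-50,-56],[0,0,0]],
    [[0,-75,-84],[0,0,0]],
    [[0,-100,-112],[0,0,0]],
    [[0,-125,-140],[0,0,0]]
  ]
}}

```text
time: 1.35
eef_pos: [0.4709, 0.1028, 0.4041]
tool_rot: [0.599, -0.375, 0.601, 0.374]
contact_force: [1.3, -0.4, 0.1]
width: 0.0
```

```bash
python3 - <<'E'
from h import *;from workcell import env
rel(env,1,.14)
E
```

```text
t 1.35 tip [0.4706 0.1023 0.2307] w 0.0 F [ 1.27 -0.44  0.09] x-axis [-0.0019 -0.0032 -1.    ] z-axis [ 0.439  0.898 -0.004]
shift mm to tgt [ 90.9 -46.1 -46.4]
```

>>> {"api": "drive_tool", "payload": {
  "moves": [
    [[10,-23,-23],[0,0,0]],
    [[30,-40,-40],[0,0,0]],
    [[60,-46,-46],[0,0,0]],
    [[90,-46,-46],[0,0,0]],
    [[108,-46,-46],[0,0,0]]
  ]
}}

```text
time: 1.77
eef_pos: [0.4912, 0.0396, 0.294]
tool_rot: [0.598, -0.374, 0.603, 0.373]
contact_force: [-0.0, 0.8, 0.3]
width: 0.0004
```

>>> {"api": "drive_tool", "payload": {
  "moves": [
    [[0,0,0],[0,0,0]],
    [[0,0,0],[0,0,0]],
    [[0,0,0],[0,0,0]],
    [[0,0,0],[0,0,0]],
    [[0,0,0],[0,0,0]]
  ]
}}

```text
time: 2.18
eef_pos: [0.4917, 0.0398, 0.2953]
tool_rot: [0.599, -0.374, 0.602, 0.373]
contact_force: [0.8, 0.2, 0.4]
width: -0.0002
```

```bash
python3 - <<'E'
from h import *;from workcell import env
rel(env,1,.08)
for n in("side","top"):
    im=env.get_image(n)
    p=im["pixels"]; c=p[150:290,230:430] if n=="side" else p[170:290,250:470]
    cv2.imwrite(f"pics/{n}1.png",cv2.resize(c,None,fx=3.5,fy=3.5,interpolation=cv2.INTER_CUBIC)[...,::-1])
F=[]
for i in range(2): env.get_image("top"); s=env.get_state(); F.append(np.r_[s["contact_force"],s["eef_pos"]*1000])
print(np.array(F).round(2))
E
```

```text
t 2.18 tip [0.4914 0.0392 0.1219] w -0.0002 F [0.79 0.23 0.4 ] x-axis [-0.0019 -0.0035 -1.    ] z-axis [ 0.441  0.897 -0.004]
shift mm to tgt [41.9  0.2  0.9]
[[-2.0000e-01  1.9000e-01 -2.2000e-01  4.9142e+02  3.9760e+01  2.9486e+02]
 [-1.7000e-01 -1.5000e-01 -2.9000e-01  4.9133e+02  3.9710e+01  2.9469e+02]]
```

View pics/side1.png

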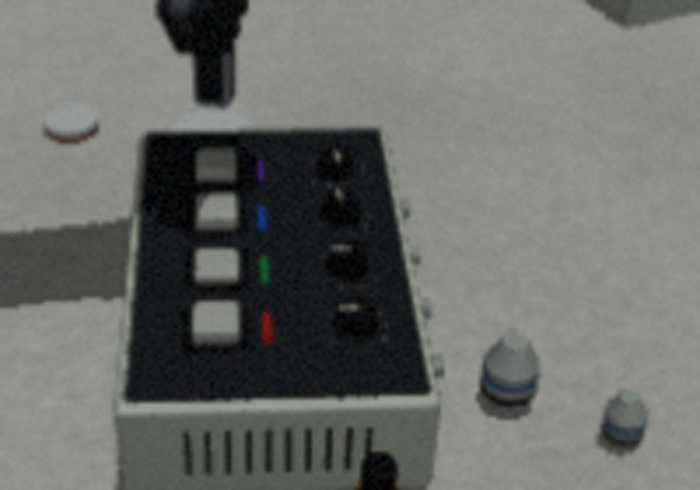

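View pics/top1.png

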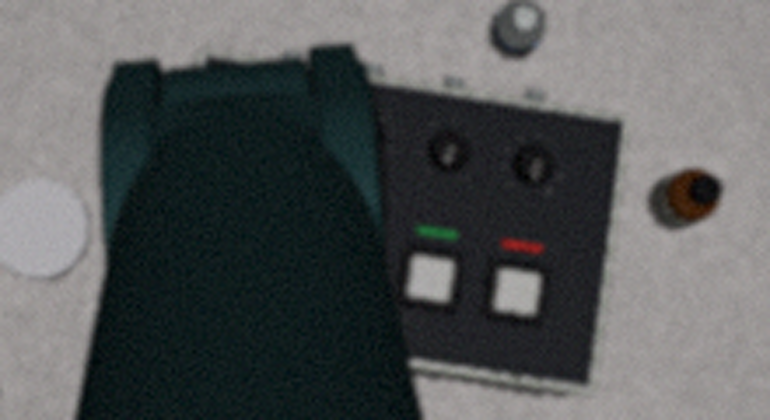

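Side view: the shut fingers hang at about (215,90) in the crop, above key 1 at (215,165). In the top view the arm hides keys 1 and 2, and the bystanders haven't moved. I'm lowering to just above key 1.

>>> {"api": "drive_tool", "payload": {
  "moves": [
    [[15,0,0.5],[0,0,0]],
    [[28,0,0.5],[0,0,0]],
    [[37,0,0.5],[0,0,0]],
    [[37,0,0.5],[0,0,0]],
    [[37,0,0.5],[0,0,0]]
  ]
}}

```text
time: 2.8
eef_pos: [0.4913, 0.04, 0.2574]
tool_rot: [0.598, -0.374, 0.602, 0.373]
contact_force: [0.7, -0.5, 0.2]
width: 0.0001
```

```bash
cat >> h.py <<'E'
def avg(env,n=5):
    A=[]
    for i in range(n):
        env.get_image("top");s=env.get_state();r=Rq(s["tool_rot"]);A.append(np.r_[(s["eef_pos"]+r.apply([env.tip_extent,0,0]))*1000,s["contact_force"]])
    A=np.array(A);print("t",round(s["time"],2),"tip mean",A.mean(0).round(2),"sd",A.std(0).round(2))
E
python3 - <<'E'
from h import *;from workcell import env
rel(env,1,.08);avg(env,6)
E
```

```text
t 2.8 tip [0.4906 0.0393 0.084 ] w 0.0001 F [ 0.72 -0.46  0.17] x-axis [-0.0044 -0.004  -1.    ] z-axis [ 0.442  0.897 -0.006]
shift mm to tgt [ 4.  -0.5  1.1]
t 3.1 tip mean [ 4.9121e+02  3.9360e+01  8.4720e+01  8.0000e-02  2.0000e-02 -1.2000e-01] sd [0.12 0.03 0.14 0.16 0.36 0.61]
```

```bash
python3 - <<'E'
from h import *;from workcell import env
rel(env,1,.0785)
E
```

```text
t 3.1 tip [0.4912 0.0394 0.0848] w 0.0001 F [ 0.09 -0.35  0.1 ] x-axis [-0.0023 -0.0037 -1.    ] z-axis [ 0.442  0.897 -0.004]
shift mm to tgt [6.3 0.  0.7]
```

>>> {"api": "drive_tool", "payload": {
  "moves": [
    [[3,0,0.5],[0,0,0]],
    [[5,0,0.5],[0,0,0]],
    [[6.3,0,0.5],[0,0,0]],
    [[6.3,0,0.5],[0,0,0]],
    [[6.3,0,0.5],[0,0,0]]
  ]
}}

```text
time: 3.52
eef_pos: [0.4921, 0.0406, 0.252]
tool_rot: [0.599, -0.374, 0.601, 0.373]
contact_force: [-0.3, -0.3, 1.9]
width: 0.0
```

```bash
python3 - <<'E'
from h import *;from workcell import env
avg(env,6);rel(env,1,.0785)
E
```

```text
t 3.82 tip mean [491.8   39.98  78.64   0.61   0.69   2.85] sd [0.02 0.02 0.01 0.46 0.7  0.49]
t 3.82 tip [0.4918 0.04   0.0786] w 0.0 F [0.2  1.55 3.09] x-axis [-0.0016 -0.0034 -1.    ] z-axis [ 0.441  0.897 -0.004]
shift mm to tgt [ 0.1  0.3 -0.1]
```

At 78.6 mm the force is 2.85 N, which matches an out key (1.5 + 1.36 N). Key 1 is out, so I'm moving to key 2.

>>> {"api": "drive_tool", "payload": {
  "moves": [
    [[-15,0,0],[0,0,0]],
    [[-20,-4,-15],[0,0,0]],
    [[-20,-13,-46],[0,0,0]],
    [[-12,-13,-46],[0,0,0]],
    [[-6,-13,-46],[0,0,0]]
  ]
}}

```text
time: 4.23
eef_pos: [0.4825, -0.0085, 0.2579]
tool_rot: [0.599, -0.373, 0.603, 0.372]
contact_force: [0.3, 0.2, 0.0]
width: -0.0
```

```bash
python3 - <<'E'
from h import *;from workcell import env
avg(env,4);rel(env,2,.0785)
E
```

```text
t 4.43 tip mean [ 4.8226e+02 -6.7900e+00  8.3850e+01  1.3000e-01  3.3000e-01  7.0000e-02] sd [0.42 0.66 0.34 0.59 0.99 0.59]
t 4.43 tip [ 0.4828 -0.0061  0.0843] w 0.0006 F [-0.51  0.66  0.07] x-axis [-0.0029 -0.003  -1.    ] z-axis [ 0.44   0.898 -0.004]
shift mm to tgt [ 5.8 -0.6 -0.7]
```

>>> {"api": "drive_tool", "payload": {
  "moves": [
    [[3,-0.6,-0.7],[0,0,0]],
    [[4.5,-0.6,-0.7],[0,0,0]],
    [[5.8,-0.6,-0.7],[0,0,0]],
    [[5.8,-0.6,-0.7],[0,0,0]],
    [[5.8,-0.6,-0.7],[0,0,0]]
  ]
}}

```text
time: 4.85
eef_pos: [0.4838, -0.0057, 0.252]
tool_rot: [0.599, -0.375, 0.601, 0.374]
contact_force: [-0.3, 1.9, 2.8]
width: -0.0001
```

```bash
python3 - <<'E'
from h import *;from workcell import env
avg(env,6);rel(env,3,.0785)
E
```

```text
t 5.15 tip mean [ 4.8335e+02 -6.5900e+00  7.8690e+01 -1.3000e-01  2.2600e+00  3.1200e+00] sd [0.02 0.2  0.02 0.33 0.46 0.52]
t 5.15 tip [ 0.4833 -0.0068  0.0787] w -0.0001 F [-0.14  2.86  3.42] x-axis [-0.0023 -0.0029 -1.    ] z-axis [ 0.44   0.898 -0.004]
shift mm to tgt [  0.3 -12.6 -46.9]
```

Key 2 is out too, with about 3 N at 78.7 mm. On to key 3.

>>> {"api": "drive_tool", "payload": {
  "moves": [
    [[-15,0,0],[0,0,0]],
    [[-20,-4,-15],[0,0,0]],
    [[-20,-12.5,-46.5],[0,0,0]],
    [[-12,-12.5,-46.5],[0,0,0]],
    [[-6,-12.5,-46.5],[0,0,0]]
  ]
}}

```text
time: 5.57
eef_pos: [0.4737, -0.0562, 0.258]
tool_rot: [0.599, -0.373, 0.603, 0.372]
contact_force: [0.2, 0.1, -0.2]
width: 0.0001
```

```bash
python3 - <<'E'
from h import *;from workcell import env
avg(env,5);rel(env,3,.0785)
E
```

```text
t 5.82 tip mean [ 4.735e+02 -5.397e+01  8.406e+01 -2.400e-01  3.400e-01  6.000e-02] sd [0.48 0.77 0.38 0.52 0.26 0.77]
t 5.82 tip [ 0.4742 -0.0532  0.0846] w 0.0001 F [ 0.1   0.38 -0.64] x-axis [-0.0027 -0.0025 -1.    ] z-axis [ 0.439  0.899 -0.003]
shift mm to tgt [ 6.1 -0.4 -1.2]
```

>>> {"api": "drive_tool", "payload": {
  "moves": [
    [[3,-0.4,-1.2],[0,0,0]],
    [[4.5,-0.4,-1.2],[0,0,0]],
    [[6,-0.4,-1.2],[0,0,0]],
    [[6,-0.4,-1.2],[0,0,0]],
    [[6,-0.4,-1.2],[0,0,0]]
  ]
}}

```text
time: 6.23
eef_pos: [0.4744, -0.0539, 0.2519]
tool_rot: [0.598, -0.375, 0.601, 0.375]
contact_force: [-0.1, 0.6, -0.4]
width: -0.0004
```

```bash
python3 - <<'E'
from h import *;from workcell import env
avg(env,6);rel(env,3,.0770)
E
```

```text
t 6.53 tip mean [ 4.7399e+02 -5.4460e+01  7.8620e+01 -1.0000e-01 -1.3000e-01  1.0000e-02] sd [0.02 0.04 0.05 0.58 0.3  0.47]
t 6.53 tip [ 0.474  -0.0545  0.0786] w 0.0003 F [-1.18 -0.64  0.33] x-axis [-0.0026 -0.0025 -1.    ] z-axis [ 0.439  0.899 -0.003]
shift mm to tgt [ 1.6 -0.  -0. ]
```

There's no force on key 3 at 78.6 mm, so it's the low one. I still need a light touch on it without releasing it.

>>> {"api": "drive_tool", "payload": {
  "moves": [
    [[1,0,0],[0,0,0]],
    [[1.5,0,0],[0,0,0]],
    [[1.8,0,0],[0,0,0]],
    [[1.8,0,0],[0,0,0]],
    [[1.8,0,0],[0,0,0]]
  ]
}}

```text
time: 6.95
eef_pos: [0.4745, -0.0541, 0.2505]
tool_rot: [0.599, -0.375, 0.601, 0.374]
contact_force: [-0.1, -0.3, 3.6]
width: 0.0002
```

```bash
python3 - <<'E'
from h import *;from workcell import env
avg(env,6);rel(env,3,.0767)
E
```

```text
t 7.25 tip mean [474.07 -54.54  76.99  -0.83   0.56   4.91] sd [0.02 0.02 0.03 0.46 0.31 0.43]
t 7.25 tip [ 0.4741 -0.0545  0.0769] w 0.0002 F [-0.15  0.79  5.09] x-axis [-0.0024 -0.0026 -1.    ] z-axis [ 0.439  0.899 -0.003]
shift mm to tgt [ 0.2  0.1 -0. ]
```

Key 3 is solid at 77.0 mm, carrying about 4.9 N, so it's the latched one. I'll lift off and tap key 4.

>>> {"api": "drive_tool", "payload": {
  "moves": [
    [[-15,0,0],[0,0,0]],
    [[-20,-4,-15],[0,0,0]],
    [[-20,-12.5,-46],[0,0,0]],
    [[-13,-12.5,-46],[0,0,0]],
    [[-7.5,-12.5,-46],[0,0,0]]
  ]
}}

```text
time: 7.67
eef_pos: [0.4651, -0.1027, 0.2577]
tool_rot: [0.599, -0.374, 0.602, 0.373]
contact_force: [-0.6, -0.1, -0.2]
width: 0.0
```

```bash
python3 - <<'E'
from h import *;from workcell import env
avg(env,5);rel(env,4,.0785)
im=env.get_image("side");p=im["pixels"][150:290,230:430]
cv2.imwrite("pics/side2.png",cv2.resize(p,None,fx=3.5,fy=3.5,interpolation=cv2.INTER_CUBIC)[...,::-1])
rel(env,4,.0785)
E
```

```text
t 7.92 tip mean [ 4.6470e+02 -1.0073e+02  8.3780e+01 -7.0000e-02  4.5000e-01  2.3000e-01] sd [0.35 0.61 0.37 0.29 0.18 0.59]
t 7.92 tip [ 0.4652 -0.1002  0.0843] w -0.0002 F [-0.41  0.23 -0.12] x-axis [-0.003 -0.002 -1.   ] z-axis [ 0.437  0.899 -0.003]
shift mm to tgt [ 5.8 -0.8 -1. ]
t 7.97 tip [ 0.4653 -0.1003  0.0844] w 0.0001 F [ 0.56 -0.17 -0.06] x-axis [-0.0026 -0.0021 -1.    ] z-axis [ 0.437  0.899 -0.003]
shift mm to tgt [ 5.9 -0.7 -1. ]
```

View pics/side2.png

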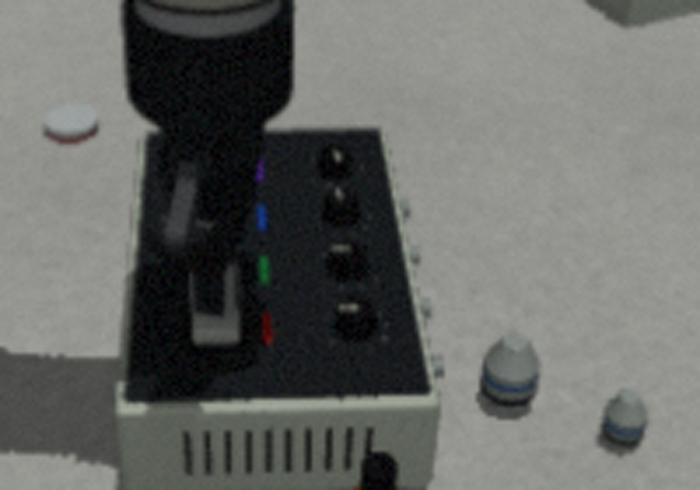

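The picture shows the fingers centred above key 4, at about (215,320) in the crop. Tapping it now.

>>> {"api": "drive_tool", "payload": {
  "moves": [
    [[3,-0.7,-1],[0,0,0]],
    [[4.5,-0.7,-1],[0,0,0]],
    [[5.9,-0.7,-1],[0,0,0]],
    [[5.9,-0.7,-1],[0,0,0]],
    [[5.9,-0.7,-1],[0,0,0]]
  ]
}}

```text
time: 8.38
eef_pos: [0.4663, -0.1007, 0.252]
tool_rot: [0.598, -0.375, 0.6, 0.375]
contact_force: [-0.3, 1.4, 2.9]
width: 0.0
```

```bash
python3 - <<'E'
from h import *;from workcell import env
avg(env,6);rel(env,3,.084)
E
```

```text
t 8.68 tip mean [ 465.85 -101.18   78.7     0.54    1.79    2.91] sd [0.04 0.14 0.02 0.38 0.3  0.27]
t 8.68 tip [ 0.4658 -0.1014  0.0787] w -0.0001 F [-0.21  2.16  2.98] x-axis [-0.002 -0.002 -1.   ] z-axis [ 0.437  0.899 -0.003]
shift mm to tgt [-5.5 13.1 45.8]
```

Key 4 is out (2.9 N). I'm going back to key 3.

>>> {"api": "drive_tool", "payload": {
  "moves": [
    [[-15,0,0],[0,0,0]],
    [[-20,4,15],[0,0,0]],
    [[-20,13,46],[0,0,0]],
    [[-11,13,46],[0,0,0]],
    [[-5,13,46],[0,0,0]]
  ]
}}

```text
time: 9.1
eef_pos: [0.4748, -0.0525, 0.2566]
tool_rot: [0.598, -0.377, 0.599, 0.376]
contact_force: [0.0, -0.2, -1.1]
width: 0.0003
```

```bash
python3 - <<'E'
from h import *;from workcell import env
avg(env,5);rel(env,3,.0748)
E
```

```text
t 9.35 tip mean [ 4.7314e+02 -5.5190e+01  8.2770e+01  7.0000e-02  2.0000e-02 -3.7000e-01] sd [0.28 0.6  0.43 0.87 0.6  0.62]
t 9.35 tip [ 0.4736 -0.0557  0.0834] w 0.0 F [ 1.14 -0.86 -0.4 ] x-axis [-0.0031 -0.0027 -1.    ] z-axis [ 0.439  0.899 -0.004]
shift mm to tgt [8.6 0.1 1.3]
```

>>> {"api": "drive_tool", "payload": {
  "moves": [
    [[4,0,1.3],[0,0,0]],
    [[6.5,0,1.3],[0,0,0]],
    [[8.6,0,1.3],[0,0,0]],
    [[9,0,1.3],[0,0,0]],
    [[9,0,1.3],[0,0,0]]
  ]
}}

```text
time: 9.77
eef_pos: [0.4747, -0.0549, 0.248]
tool_rot: [0.599, -0.375, 0.601, 0.374]
contact_force: [-1.6, -1.1, 6.6]
width: -0.0002
```

```bash
python3 - <<'E'
from h import *;from workcell import env
avg(env,5);rel(env,3,.0748)
E
```

```text
t 10.02 tip mean [474.17 -55.41  74.73  -1.15  -1.02   6.16] sd [0.01 0.01 0.03 0.19 0.18 0.44]
t 10.02 tip [ 0.4742 -0.0554  0.0748] w 0.0002 F [-1.28 -0.94  6.89] x-axis [-0.0027 -0.0033 -1.    ] z-axis [ 0.44   0.898 -0.004]
shift mm to tgt [-0.   0.5  0.7]
```

The tip is at 74.7 mm with about 6.2 N, so the key should have let go. I'll rise to 78.6 mm and check that the key follows.

>>> {"api": "drive_tool", "payload": {
  "moves": [
    [[-1,0,0],[0,0,0]],
    [[-2,0,0],[0,0,0]],
    [[-3,0,0],[0,0,0]],
    [[-3.8,0,0],[0,0,0]],
    [[-3.8,0,0],[0,0,0]]
  ]
}}

```text
time: 10.43
eef_pos: [0.4746, -0.0549, 0.2521]
tool_rot: [0.599, -0.375, 0.601, 0.374]
contact_force: [0.4, -0.1, 2.4]
width: -0.0
```

```bash
python3 - <<'E'
from h import *;from workcell import env
avg(env,5);rel(env,3,.15)
E
```

```text
t 10.68 tip mean [ 4.7418e+02 -5.5460e+01  7.8530e+01 -4.6000e-01  5.0000e-02  3.1000e+00] sd [0.01 0.02 0.05 0.28 0.4  0.58]
t 10.68 tip [ 0.4742 -0.0554  0.0785] w 0.0003 F [-0.52 -0.12  2.31] x-axis [-0.0028 -0.0033 -1.    ] z-axis [ 0.44   0.898 -0.004]
shift mm to tgt [-71.5   0.6   0.4]
```

Key 3 now pushes back with 3.1 N at 78.5 mm, where it gave none before, so it's out. I'll lift clear and back away.

>>> {"api": "drive_tool", "payload": {
  "moves": [
    [[-25,0,0],[0,0,0]],
    [[-60,0,0],[0,0,0]],
    [[-100,0,0],[0,0,0]],
    [[-130,0,0],[0,0,0]],
    [[-150,0,0],[0,0,0]]
  ]
}}

```text
time: 11.1
eef_pos: [0.4755, -0.0546, 0.4047]
tool_rot: [0.6, -0.375, 0.6, 0.373]
contact_force: [0.1, 0.6, -1.0]
width: 0.0001
```

>>> {"api": "drive_tool", "payload": {
  "moves": [
    [[0,25,28],[0,0,0]],
    [[0,50,56],[0,0,0]],
    [[0,75,84],[0,0,0]],
    [[0,100,112],[0,0,0]],
    [[0,125,140],[0,0,0]]
  ]
}}

```text
time: 11.52
eef_pos: [0.424, 0.1274, 0.4039]
tool_rot: [0.6, -0.375, 0.6, 0.373]
contact_force: [0.8, 0.5, -0.5]
width: 0.0001
```

>>> {"api": "drive_tool", "payload": {
  "moves": [
    [[0,25,28],[0,0,0]],
    [[0,50,56],[0,0,0]],
    [[0,75,84],[0,0,0]],
    [[0,100,112],[0,0,0]],
    [[0,125,140],[0,0,0]]
  ]
}}

```text
time: 11.93
eef_pos: [0.3726, 0.3097, 0.4028]
tool_rot: [0.6, -0.375, 0.6, 0.372]
contact_force: [1.0, -0.1, -0.4]
width: 0.0001
```

>>> {"api": "drive_tool", "payload": {
  "moves": [
    [[0,0,0],[0,0,0]],
    [[0,0,0],[0,0,0]],
    [[0,0,0],[0,0,0]],
    [[0,0,0],[0,0,0]],
    [[0,0,0],[0,0,0]]
  ]
}}

```text
time: 12.35
eef_pos: [0.3732, 0.3079, 0.4026]
tool_rot: [0.6, -0.375, 0.601, 0.371]
contact_force: [-1.1, 0.4, -0.1]
width: 0.0002
```

```bash
python3 - <<'E'
from h import *;from workcell import env
rel(env,3,.15)
d0=pickle.load(open("im0.pkl","rb"))
for n,(x0,y0,x1,y1) in(("side",(230,170,430,330)),("top",(215,140,470,300))):
    p=env.get_image(n)["pixels"];a=p[y0:y1,x0:x1];b=d0[n]["pixels"][y0:y1,x0:x1]
    cv2.imwrite(f"pics/{n}3.png",np.vstack([cv2.resize(q,None,fx=1.8,fy=1.8,interpolation=cv2.INTER_CUBIC) for q in(b,a)])[...,::-1])
    di=cv2.GaussianBlur(cv2.absdiff(a,b),(5,5),0).max(2);ys,xs=np.where(di>22);print(n,len(xs),list(zip(xs+x0,ys+y0))[:40:2])
E
```

```text
t 12.35 tip [0.3734 0.307  0.2292] w 0.0002 F [-1.08  0.43 -0.07] x-axis [ 0.001 -0.005 -1.   ] z-axis [ 0.444  0.896 -0.004]
shift mm to tgt [  81.1 -250.3 -279. ]
side 70 [(np.int64(230), np.int64(170)), (np.int64(232), np.int64(170)), (np.int64(234), np.int64(170)), (np.int64(236), np.int64(170)), (np.int64(238), np.int64(170)), (np.int64(231), np.int64(171)), (np.int64(233), np.int64(171)), (np.int64(235), np.int64(171)), (np.int64(237), np.int64(171)), (np.int64(231), np.int64(172)), (np.int64(233), np.int64(172)), (np.int64(235), np.int64(172)), (np.int64(230), np.int64(173)), (np.int64(232), np.int64(173)), (np.int64(234), np.int64(173)), (np.int64(230), np.int64(174)), (np.int64(232), np.int64(174)), (np.int64(234), np.int64(174)), (np.int64(231), np.int64(175)), (np.int64(287), np.int64(219))]
top 0 []
```

View pics/side3.png

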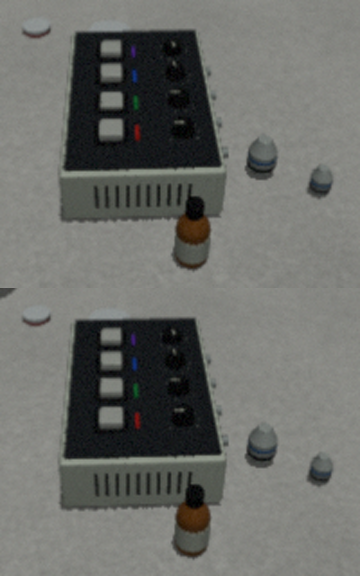

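View pics/top3.png

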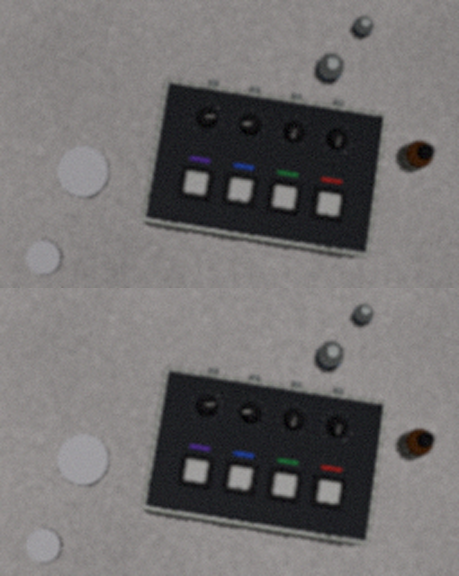

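In the before/after pictures, the only changes are at key 3 (about (287,219) in the side view, now higher) and the arm's shadow in the corner. The dish, bottle and objective are where they were.

```bash
python3 - <<'E'
from workcell import env
print(env.finish_job())
E
```

```text
the job is handed in; nothing more can be done
None
```

The latched key was key 3. I pressed it and it popped back out, so all four keys should now be out. I handed the job in at about 12.5 s of the 45 s allowed; it gave no verdict.

- **Taps, left to right:** keys 1, 2 and 4 each pushed back with about 3 N when tapped to 78.6–78.7 mm, as an out key should. Key 3 gave no force at 78.6 mm and was solid at 77.0 mm. The tap there averaged about 4.9 N, slightly above the 4.5 N up to which a latched key feels solid, but it did not release.
- **Release:** I pressed key 3 to 74.7 mm with about 6.2 N. Back at 78.5 mm it pushed back with about 3.1 N, which shows it had come out.
- **Last check:** comparing pictures from before and after, the top view showed no change. In the side view, the only changes I saw were at key 3, which now stands higher, and the arm's shadow in one corner. The dish, bottle and objective had not visibly moved, and the arm was parked clear of everything.

No checks failed or disagreed. Single force readings varied by roughly ±0.5–1 N, so I used averages.

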